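Sweep the petri dishes into the collecting bay

TASK

Sweep the three petri dishes across the bench with your fingers into the blue three-sided collecting bay, so that all three lie flat side by side wholly inside its walls, with nothing sticking out of the open front. Push them gently and keep them sliding on the bench: do not grip or lift them. Leave the bottle, the timer and the tube block where they are.

Things in the scene. Friction and masses are not known exactly. Their poses are not given: they have to be found in the camera images.
- bay: Collecting bay fixed to the bench: three blue walls, 18 mm high, 5 mm thick, left, right and at the back, round bare bench (no floor, no step); open towards the robot. Inside 240 mm wide (along y), 100 mm deep (along x). Origin: centre of the inside, at bench height. x points from the open front (wall ends at x = -50 mm) to the back wall (face at +50 mm), y left (side faces at +-120 mm), z up.
- dish_1: Round covered clear plastic petri dish with a few pale seeds, closed lid fixed on, lying flat on the bench in front of the bay: the left one of the row. 65 mm across at the lid's rim, 60 mm across at the height where it is pushed, 14 mm high overall (solid up to 12 mm), about 30 g. Origin: centre of the underside; z up.
- dish_2: Round covered clear plastic petri dish with a few pale seeds, closed lid fixed on, lying flat on the bench in front of the bay: the middle one of the row. 65 mm across at the lid's rim, 60 mm across at the height where it is pushed, 14 mm high overall (solid up to 12 mm), about 30 g. Origin: centre of the underside; z up.
- dish_3: Round covered clear plastic petri dish with a few pale seeds, closed lid fixed on, lying flat on the bench in front of the bay: the right one of the row. 65 mm across at the lid's rim, 60 mm across at the height where it is pushed, 14 mm high overall (solid up to 12 mm), about 30 g. Origin: centre of the underside; z up.
- bottle: Small white screw-cap bottle, 36 mm across, 63 mm high, standing beside the bay. Origin: centre of the underside. Loose bystander, leave it alone.
- bench_timer: White bench timer with three keys, 66 x 62 x 19 mm, lying beside the bay. Origin: centre of the underside. Loose bystander, leave it alone.
- block: White tube block with eight round holes, 40 x 62 x 26 mm, standing beside the bay. Origin: centre of the underside. Loose bystander, leave it alone.
Things that resemble listed ones, but are neither listed nor needed, are in the scene too. Leave any yellow look-alike of the dish_2 alone. What is shaped like the dish_3 but red is not meant.

How it is judged:
At the end, for the whole second after the job is handed in: All three dishes lie flat on the bench (tilt under 0.08 rad, underside less than 5 mm up) and at rest wholly inside the bay: each centre more than 32 mm behind the open front edge and at least 20 mm from the side walls' faces, none stacked; bottle, timer and block within 15 mm of where they stood (x of dish_1 in the frame of bay between -0.018 and 0.03 m and y of dish_1 in the frame of bay between -0.1 and 0.1 m and height (world z) of each of dish_1, dish_2, dish_3 below 0.005 m and angle between each of dish_1, dish_2, dish_3's own z axis and vertical below 0.08 rad and linear speed of each of dish_1, dish_2, dish_3 below 0.02 m/s and x of dish_2 in the frame of bay between -0.018 and 0.03 m and y of dish_2 in the frame of bay between -0.1 and 0.1 m and x of dish_3 in the frame of bay between -0.018 and 0.03 m and y of dish_3 in the frame of bay between -0.1 and 0.1 m and distance of each of bottle, bench_timer, block from where it was at the start of the episode below 0.015 m); the robot touches nothing.
It fails at once if a dish was lifted or tipped instead of slid (height (world z) of any of dish_1, dish_2, dish_3 above 0.01 m or angle between any of dish_1, dish_2, dish_3's own z axis and vertical above 0.35 rad).
It fails at once if a dish was gripped or pushed hard (over 15 N from the fingers) (contact force between the fingers and dish_1 above 15 N or contact force between the fingers and dish_2 above 15 N or contact force between the fingers and dish_3 above 15 N).
It fails at once if the bottle, timer or block was moved (distance of any of bottle, bench_timer, block from where it was at the start of the episode above 0.015 m or angle between any of bottle, bench_timer, block's own z axis and vertical above 0.35 rad).
It also fails if it takes over 72 s, if anything falls off the work surface, if the arm or the gripper's body presses on something with over 40 N, if the wrist force passes 120 N, or if a joint passes its speed limit or range.

ROBOT

A 6-joint arm with a two-finger parallel gripper is mounted at the origin on a cart in front of the work surface, level with it; the furniture and walls round the work are solid. World frame = base frame: x ahead of the robot, y to its left, z up, the work surface at z = 0. Lengths are in m, angles in rad, forces in N, time in s.
With the tool pointing down it reaches from about 0.375 to 0.925 m from the base axis. Payload 5.7 kg.
Tool frame: the origin (TCP) lies at the very end of the fingers, on their centre line; the grasp point (between the pads) lies 19 mm behind it; z points along the fingers, y is the line along which they close (so a half turn about z gives the same grasp; the last joint's range is limited). The gripper opens to 85 mm and grips with 20 to 120 N. Pads are 22 mm wide; open, the fingers measure 114 mm over their backs; the gripper's body (76 mm by 85 mm) begins 54 mm behind the grasp point. The pads swing forward as they close: fully open they stand 13 mm farther back than shut.
Start: joints at [1.08, 0.359, 1.51, -0, 1.272, -0.115], TCP at [0.22, 0.558, 0.231] pointing down, gripper open.
Joint ranges: [-2.97, 2.97], [-1.01, 2.36], [0.21, 2.38], [-0.96, 4.11], [0.2, 2.71], [-2.98, 2.98]. Speed limits (rad/s): [2.39, 2.39, 3.14, 3.14, 3.14, 3.14].

INTERFACE

Orientations are given as a unit quaternion [x, y, z, w].
In Python, from rig import telemetry, viewer, sign_off gives the robot as it stands.
- The arm moves only by the tool send_rows, never from a script. Its argument "moves" is a list of rows, each a list of 6 numbers: the shift along the tool's x, y, z as a fraction of full scale, then the turn, a rotation vector about the tool's x, y, z as a fraction of full scale. A call has 1 to 8 rows; each row shifts and turns the commanded pose from where the row before left it, along the tool's axes as they then stand; what a row does not reach is not made up. Full scale, the value 1, is 0.02 m for a shift and 0.5 rad for a turn. A row lasts 1/8 s, in which the tool goes at most 62.5 mm and 10.7 degrees, less where a joint would pass 70% of its speed; a pose out of reach is approached as far as the arm can. A call with a number of a shift or a turn outside -1 to 1 is refused whole. A call with a gripper value outside its range is refused whole. "gripper" is the opening, from -1 (shut) to 1 (fully open), set as the call begins (left out, the last holds). The fingers move at their own pace and stop on an object; the grip force is fixed at half the most. Time passes only in rows, so rows that do not move let the fingers close. It gives the time, the measured TCP pose, the force, the opening and the grip force at its end, in the units of the state.
- telemetry.get_obs(): the state, without advancing time (a new reading comes with each control period).
- viewer.camera(name): name is "scene" or "top"; returns (picture, depth): 384x512x3 uint8, red, green, blue; 384x512 float32, m along the optical axis (not along the pixel's ray), 0 where there is no reading.
- viewer.camera_model(name): a dict with "K" (3x3 intrinsics, pixels), "rvec" (rotation vector, rad) and "tvec" (3), from world to camera coordinates, as OpenCV has them. Camera axes: x right, y down, z forward; pixel columns grow to the right and rows downward; lengths in m; the calibration is good to about 2 mm. A picture is of the moment at which its call begins. camera_model takes no time and is no camera call.
- sign_off(): hands the job in; it is judged then, once.
The state is a dict: "time": time; "joints": joint angles; "dq": joint speeds; "effort": joint torques, N m; "ee_pos": TCP position; "tcp_rot": TCP orientation; "ft_force": force on the tool from outside, world axes, zero at the start; "torque": the same for the moment, N m; "grip_width": finger opening in m; "gripper_force": force on a finger pad.
Only numpy, scipy, OpenCV 4.12 (cv2) and the standard library are available. Lean on these libraries where they do the work, as an engineer would, in place of code of your own. Each camera call takes 0.05 s, during which the arm holds its last target. There are 200 camera calls.

## Working session

There is one attempt and no reset: what is moved stays moved. The work goes in short steps, Python scripts to look and compute and a tool call to move; the robot and the scene stay as the last step left them, time stands still between calls to the robot, and variables do not carry over. Pictures are saved under pics/ and viewed, at most 10 in all, crops included, and the job is handed in when it is done.

Besides the shell and the picture viewer there is one more tool, called after "Request:" as a command line: name --pt "numbers of a row" for each row, then --argument value for the rest. send_rows: Moves the arm, as the interface text tells. Its arguments: {"type":"object","properties":{"moves":{"type":"array"},"gripper":{"type":"number"}},"required":["moves"]}

```bash
mkdir -p pics
cat > h.py <<'E'
import numpy as np, cv2
from rig import telemetry, viewer, sign_off
def cam(n):
    p,d=viewer.camera(n); m=viewer.camera_model(n)
    return p,d,np.array(m["K"],float),cv2.Rodrigues(np.array(m["rvec"],float))[0],np.array(m["tvec"],float).ravel()
def atz(K,R,t,u,v,z):
    r=R.T@np.linalg.inv(K)@np.array([u,v,1.]); c=-R.T@t
    return c+r*(z-c[2])/r[2]
def dep(K,R,t,u,v,d):
    return R.T@(np.linalg.inv(K)@np.array([u,v,1.])*d-t)
E
python3 - <<'E'
from h import *
for n in("top","scene"):
    p,d,K,R,t=cam(n); cv2.imwrite(f"pics/{n}0.png",p[:,:,::-1]); print(n,-R.T@t,K[0,0]); np.savez(f"{n}0.npz",p=p,d=d)
print(telemetry.get_obs())
E
```

```text
top [ 0.45171019 -0.03944816  1.04786055] 455.99237187025204
scene [0.22588079 0.41637043 0.7169527 ] 378.04529856895124
{'time': 0.1, 'joints': array([ 1.07991771e+00,  3.59441752e-01,  1.51133561e+00, -9.96006544e-06,
        1.27251989e+00, -1.15098936e-01]), 'dq': array([-1.66364365e-03, -1.14269025e-03, -6.87449526e-04, -6.17374236e-05,
        8.84819074e-04,  1.03550198e-03]), 'effort': array([-8.85011323e-04, -5.28653669e+01, -2.79349136e+01, -2.50003059e-04,
        4.92945837e-03,  1.52106458e-05]), 'ee_pos': array([0.21991158, 0.55757347, 0.23052809]), 'tcp_rot': array([ 1.86784780e-01,  9.82400488e-01, -8.14893584e-04, -2.49761186e-04]), 'ft_force': array([0.54922616, 0.03637229, 0.29495993]), 'torque': array([-0.04290333, -0.00131677, -0.01391056]), 'gripper_force': 0.0, 'grip_width': 0.08500184686952066}
```

View pics/top0.png

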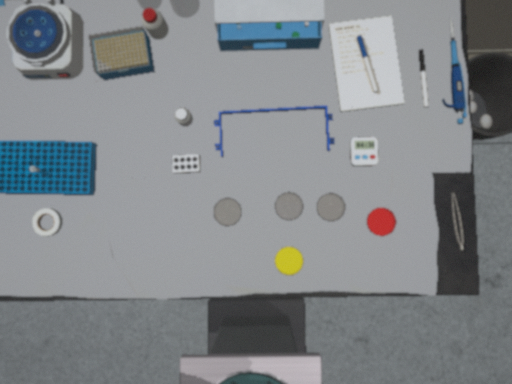

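View pics/scene0.png

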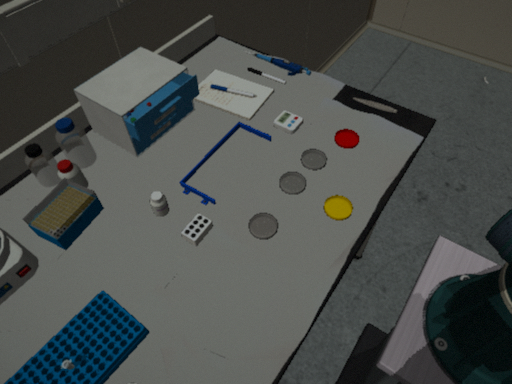

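The top view shows the bay (back corners about (221,112) and (327,107), front ends (222,155) and (330,149)). The grey dishes are at (227,212), (289,206) and (331,207), with yellow at (289,261) and red at (381,222) as look-alikes. Block is at (186,163), timer at (365,151) and bottle at (183,116).

```bash
cat >> h.py <<'E'
def dishes(p,K,R,t,guess,r=24):
    g=p.astype(int).sum(2)/3; out=[]
    for u,v in guess:
        w=g[v-r:v+r+1,u-r:u+r+1]; bg=np.percentile(w,75)
        m=(w<bg-10).astype(np.uint8); n,l,s,c=cv2.connectedComponentsWithStats(m)
        k=1+np.argmax(s[1:,4]); uc=c[k]+[u-r,v-r]
        out.append((atz(K,R,t,*uc,0.012)[:2].round(4),uc.round(1),s[k,4], s[k,2:4]))
    return out
E
python3 - <<'E'
from h import *
p,d,K,R,t=cam("top")
for o in dishes(p,K,R,t,[(227,212),(289,206),(331,207)]): print(o)
print("dish dia px", 0.065*K[0,0]/1.035)
hsv=cv2.cvtColor(p,cv2.COLOR_RGB2HSV)
m=cv2.inRange(hsv,(105,100,60),(125,255,255)); m[:95]=0;m[170:]=0;m[:,:205]=0;m[:,345:]=0
v,u=np.nonzero(m)
P=np.array([atz(K,R,t,a,b,0.018)[:2] for a,b in zip(u,v)])
# back wall pts
b=(v<118)&(u>230)&(u<318); cb=np.polyfit(P[b,1],P[b,0],1); print("back wall x(y)",cb)
for nm,s in(("L",(u<226)&(v>118)),("R",(u>323)&(v>114))):
    c=np.polyfit(P[s,0],P[s,1],1); print(nm,"y(x)",c,"xmin",P[s,0].min(),P[s,1].min(),P[s,1].max(),P[s,1].mean())
for nm,(a,b),z in(("bottle",(183,116),.063),("timer",(365,151),.019),("block",(186,163),.026),("red",(381,222),.012),("yel",(289,261),.012)): print(nm,atz(K,R,t,a,b,z))
cv2.imwrite("pics/crop.png",cv2.resize(p[90:280,160:420,::-1],None,fx=3,fy=3,interpolation=cv2.INTER_CUBIC))
E
```

```text
(array([0.4749, 0.0465]), array([227. , 211.5]), np.int32(707), array([29, 30], dtype=int32))
(array([ 0.4854, -0.0935]), array([288.6, 205.8]), np.int32(716), array([31, 30], dtype=int32))
(array([ 0.4818, -0.1883]), array([330.5, 206.7]), np.int32(726), array([31, 30], dtype=int32))
dish dia px 28.637202098131773
back wall x(y) [-0.03478458  0.70500403]
L y(x) [0.05467745 0.02662732] xmin 0.6058727105456773 0.05581095296496115 0.07117680361158417 0.06207051297486619
R y(x) [ 0.02476974 -0.20248707] xmin 0.6126185784598344 -0.1950253731023009 -0.18198041627225303 -0.18630401660872473
bottle [0.68491291 0.13654212 0.063     ]
timer [ 0.60625074 -0.26859697  0.019     ]
block [0.5857451  0.13695602 0.026     ]
red [ 0.44528847 -0.3007764   0.012     ]
yel [ 0.3611896  -0.09175739  0.012     ]
```

View pics/crop.png

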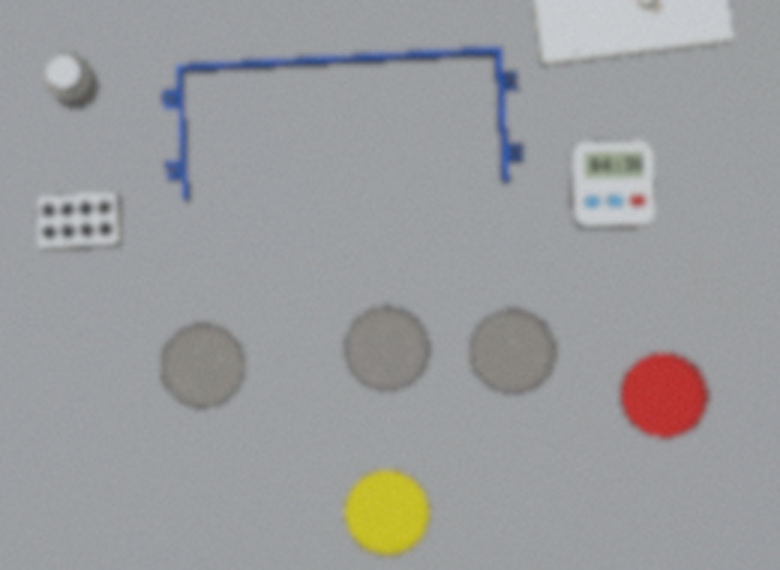

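The crop confirms the measurements. The dishes measure about 29 to 31 px (28.6 px expected), and the bay's inside origin is about (0.6546, -0.0623) with yaw about 0.036 rad. I'll work in the bay frame, with the fingers about 36 mm apart as a cradle.

```bash
cat >> h.py <<'E'
from scipy.spatial.transform import Rotation as Rt
O=np.array([.6546,-.0623]); YAW=.036
def tobay(xy):
    d=np.asarray(xy)[:2]-O; c,s=np.cos(YAW),np.sin(YAW); return np.array([c*d[0]+s*d[1],-s*d[0]+c*d[1]])
def where():
    o=telemetry.get_obs(); M=Rt.from_quat(o["tcp_rot"]).as_matrix()
    print("t",o["time"],"tcp bay",tobay(o["ee_pos"]).round(4),"z",o["ee_pos"][2].round(4),"yaw err",round(np.arctan2(-M[0,1],M[1,1])-YAW,4),"tilt",M[:,2].round(3),"w",o["grip_width"])
E
python3 - <<'E'
from h import *
where()
for d in [(.4749,.0465),(.4854,-.0935),(.4818,-.1883)]: print(tobay(d))
E
```

```text
t 0.15 tcp bay [-0.412   0.6352] z 0.2307 yaw err -0.4118 tilt [-0.001 -0.001 -1.   ] w 0.08595344354313716
[-0.17566761  0.11519731]
[-0.17021333 -0.0250899 ]
[-0.17722306 -0.1196989 ]
```

Request:
send_rows --pt "0 0 0 0 0 -0.275" --pt "0 0 0 0 0 -0.275" --pt "0 0 0 0 0 -0.275" --pt "0 0 0 0 0 0" --gripper -0.15

```text
time: 0.65
ee_pos: [0.2201, 0.5579, 0.231]
tcp_rot: [-0.018, 1.0, -0.0, -0.0]
ft_force: [-0.5, -0.6, -0.5]
grip_width: 0.0361
gripper_force: 0.0
```

```bash
python3 -c "
from h import *
where()"
```

```text
t 0.65 tcp bay [-0.4119  0.6354] z 0.231 yaw err -0.0005 tilt [-0.    -0.001 -1.   ] w 0.0360739238010568
```

Request:
send_rows --pt "-0.345 -1 0 0 0 0" --pt "-0.345 -1 0 0 0 0" --pt "-0.345 -1 0 0 0 0" --pt "-0.345 -1 0 0 0 0" --pt "-0.345 -1 0 0 0 0" --pt "-0.345 -1 0 0 0 0" --pt "-0.345 -1 0 0 0 0" --pt "-0.345 -1 0 0 0 0"

```text
time: 1.65
ee_pos: [0.2818, 0.399, 0.2313]
tcp_rot: [-0.018, 1.0, 0.0, 0.0]
ft_force: [-0.3, 0.2, 0.3]
grip_width: 0.0364
gripper_force: 0.0
```

Request:
send_rows --pt "-0.345 -1 0 0 0 0" --pt "-0.345 -1 0 0 0 0" --pt "-0.345 -1 0 0 0 0" --pt "-0.345 -1 0 0 0 0" --pt "-0.345 -1 0 0 0 0" --pt "-0.345 -1 0 0 0 0" --pt "-0.345 -1 0 0 0 0" --pt "-0.345 -1 0 0 0 0"

```text
time: 2.65
ee_pos: [0.3425, 0.2411, 0.2314]
tcp_rot: [-0.018, 1.0, 0.0, 0.0]
ft_force: [1.1, 0.4, 0.3]
grip_width: 0.0362
gripper_force: 0.0
```

Request:
send_rows --pt "-0.345 -1 0 0 0 0" --pt "-0.345 -1 0 0 0 0" --pt "-0.345 -1 0 0 0 0" --pt "-0.345 -1 0 0 0 0" --pt "-0.345 -1 0 0 0 0" --pt "-0.345 -1 0 0 0 0" --pt "-0.345 -1 0 0 0 0" --pt "-0.345 -1 0 0 0 0"

```text
time: 3.65
ee_pos: [0.4033, 0.0833, 0.2314]
tcp_rot: [-0.018, 1.0, -0.0, 0.0]
ft_force: [-0.8, -0.9, -0.6]
grip_width: 0.0362
gripper_force: 0.0
```

Request:
send_rows --pt "-0.345 -1 0 0 0 0" --pt "-0.345 -1 0 0 0 0" --pt "0 0 1 0 0 0" --pt "0 0 1 0 0 0" --pt "0 0 1 0 0 0" --pt "0 0 1 0 0 0" --pt "0 0 1 0 0 0" --pt "0 0 0 0 0 0"

```text
time: 4.65
ee_pos: [0.4171, 0.0446, 0.1304]
tcp_rot: [-0.018, 1.0, 0.0, -0.002]
ft_force: [-0.9, -0.3, 1.0]
grip_width: 0.0362
gripper_force: 0.0
```

```bash
python3 -c "
from h import *
where()"
```

```text
t 4.65 tcp bay [-0.2335  0.1154] z 0.1304 yaw err 0.0004 tilt [-0.003  0.    -1.   ] w 0.03621841287366567
```

Request:
send_rows --pt "0 0 1 0 0 0" --pt "0 0 1 0 0 0" --pt "0 0 1 0 0 0" --pt "0 0 1 0 0 0" --pt "0 0 1 0 0 0" --pt "0 0 0.7 0 0 0" --pt "0 0 0.6 0 0 0" --pt "0 0 0 0 0 0"

```text
time: 5.65
ee_pos: [0.4185, 0.0449, 0.0052]
tcp_rot: [-0.018, 1.0, -0.0, -0.0]
ft_force: [-0.0, 0.3, -0.4]
grip_width: 0.0363
gripper_force: 0.0
```

Run:
```python
from h import *
where()
p,d,K,R,t=cam("scene"); o=telemetry.get_obs()
q=K@(R@o["ee_pos"]+t); u,v=(q[:2]/q[2]).astype(int); print(u,v)
y0,x0=max(v-75,0),max(u-100,0)
cv2.imwrite("pics/s1.png",cv2.resize(p[y0:y0+150,x0:x0+200,::-1],None,fx=4,fy=4,interpolation=cv2.INTER_CUBIC))
```

```text
t 5.65 tcp bay [-0.2321  0.1156] z 0.0052 yaw err 0.0006 tilt [-0.001 -0.    -1.   ] w 0.03631038756687231
285 238
```

View pics/s1.png

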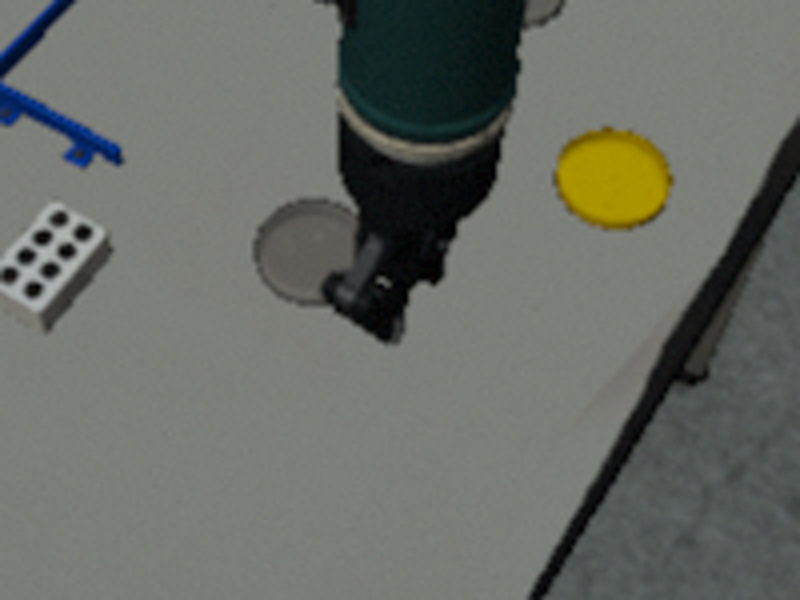

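The fingers stand just in front of dish_1 (crop about (370,310), dish at (315,250)), low on the bench and clear of everything. I'll lower 3 mm and begin the slow push.

Request:
send_rows --pt "0 0 0.15 0 0 0" --pt "-0.2 0 0 0 0 0" --pt "-0.2 0 0 0 0 0" --pt "-0.2 0 0 0 0 0" --pt "-0.2 0 0 0 0 0" --pt "-0.2 0 0 0 0 0" --pt "-0.2 0 0 0 0 0" --pt "-0.2 0 0 0 0 0"

```text
time: 6.7
ee_pos: [0.4467, 0.0461, 0.0023]
tcp_rot: [-0.018, 1.0, -0.0, -0.0]
ft_force: [-0.9, -0.5, -0.4]
grip_width: 0.0361
gripper_force: 0.1
```

Request:
send_rows --pt "-0.28 -0.07 0 0 0 0" --pt "-0.28 -0.14 0 0 0 0" --pt "-0.28 -0.14 0 0 0 0" --pt "-0.28 -0.14 0 0 0 0" --pt "-0.28 -0.14 0 0 0 0" --pt "-0.28 -0.14 0 0 0 0" --pt "-0.28 -0.14 0 0 0 0" --pt "-0.2 -0.1 0 0 0 0"

```text
time: 7.7
ee_pos: [0.4909, 0.0272, 0.0023]
tcp_rot: [-0.018, 1.0, -0.0, 0.0]
ft_force: [-0.2, 0.3, -0.3]
grip_width: 0.0362
gripper_force: 0.1
```

Run:
```python
from h import *
where()
p,d,K,R,t=cam("scene"); o=telemetry.get_obs()
q=K@(R@o["ee_pos"]+t); u,v=(q[:2]/q[2]).astype(int); print(u,v)
y0,x0=max(v-75,0),max(u-100,0)
cv2.imwrite("pics/s2.png",cv2.resize(p[y0:y0+150,x0:x0+200,::-1],None,fx=4,fy=4,interpolation=cv2.INTER_CUBIC))
```

```text
t 7.7 tcp bay [-0.1604  0.0954] z 0.0023 yaw err 0.0006 tilt [ 0. -0. -1.] w 0.03621396267630523
262 217
```

View pics/s2.png

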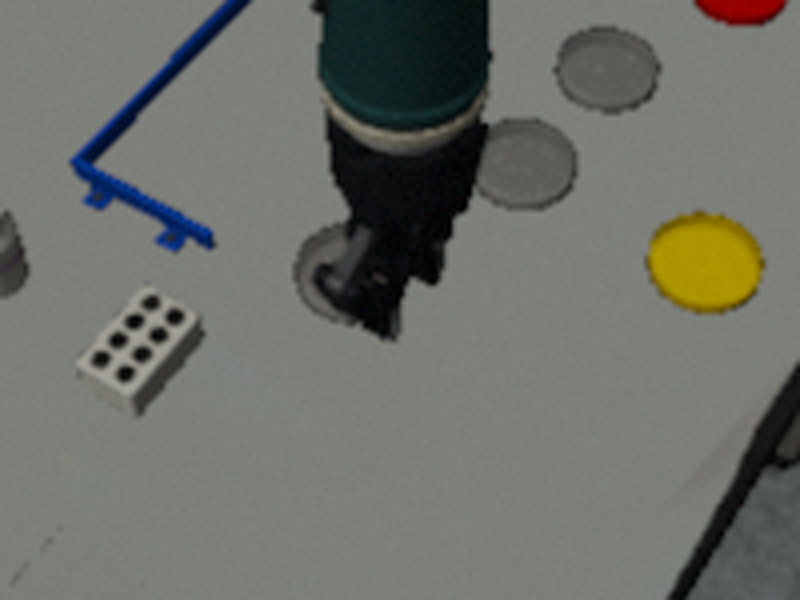

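Dish_1 is seated between the fingers (crop about (335,270)) and is sliding along. Continuing into the bay.

Request:
send_rows --pt "-0.28 -0.14 0 0 0 0" --pt "-0.28 -0.14 0 0 0 0" --pt "-0.28 -0.14 0 0 0 0" --pt "-0.28 -0.14 0 0 0 0" --pt "-0.28 -0.14 0 0 0 0" --pt "-0.28 -0.14 0 0 0 0" --pt "-0.28 -0.13 0 0 0 0" --pt "-0.3 0 0 0 0 0"

```text
time: 8.75
ee_pos: [0.5366, 0.0095, 0.0023]
tcp_rot: [-0.018, 1.0, -0.0, -0.0]
ft_force: [0.8, 1.0, -0.0]
grip_width: 0.0361
gripper_force: 0.1
```

Request:
send_rows --pt "-0.35 0 0 0 0 0" --pt "-0.35 0 0 0 0 0" --pt "-0.35 0 0 0 0 0" --pt "-0.35 0 0 0 0 0" --pt "-0.35 0 0 0 0 0" --pt "-0.35 0 0 0 0 0" --pt "-0.35 0 0 0 0 0" --pt "-0.35 0 0 0 0 0"

```text
time: 9.75
ee_pos: [0.5928, 0.0118, 0.0023]
tcp_rot: [-0.018, 1.0, -0.0, -0.0]
ft_force: [-1.0, -0.3, -0.5]
grip_width: 0.0364
gripper_force: 0.1
```

Request:
send_rows --pt "-0.35 0 0 0 0 0" --pt "-0.35 0 0 0 0 0" --pt "-0.35 0 0 0 0 0" --pt "-0.2 0 0 0 0 0" --pt "-0.1 0 0 0 0 0" --pt "0 0 0 0 0 0"

```text
time: 10.5
ee_pos: [0.6193, 0.0128, 0.0023]
tcp_rot: [-0.018, 1.0, -0.0, -0.0]
ft_force: [0.6, -0.1, -0.2]
grip_width: 0.036
gripper_force: 0.0
```

Request:
send_rows --pt "0.2 0 0 0 0 0" --pt "0.4 0 0 0 0 0" --pt "0.8 0 0 0 0 0" --pt "1 0 0 0 0 0" --pt "1 0 -0.5 0 0 0" --pt "1 0 -1 0 0 0" --pt "1 0 -0.5 0 0 0" --pt "0 0 0 0 0 0"

```text
time: 11.5
ee_pos: [0.5094, 0.0089, 0.0428]
tcp_rot: [-0.018, 1.0, 0.0, -0.001]
ft_force: [0.0, 0.4, -0.2]
grip_width: 0.0363
gripper_force: 0.0
```

Run:
```python
from h import *
where()
p,d,K,R,t=cam("top")
cv2.imwrite("pics/t2.png",cv2.resize(p[90:280,160:420,::-1],None,fx=3,fy=3,interpolation=cv2.INTER_CUBIC))
```

```text
t 11.5 tcp bay [-0.1425  0.0764] z 0.0428 yaw err 0.0005 tilt [-0.001  0.    -1.   ] w 0.03628410344801393
```

View pics/t2.png

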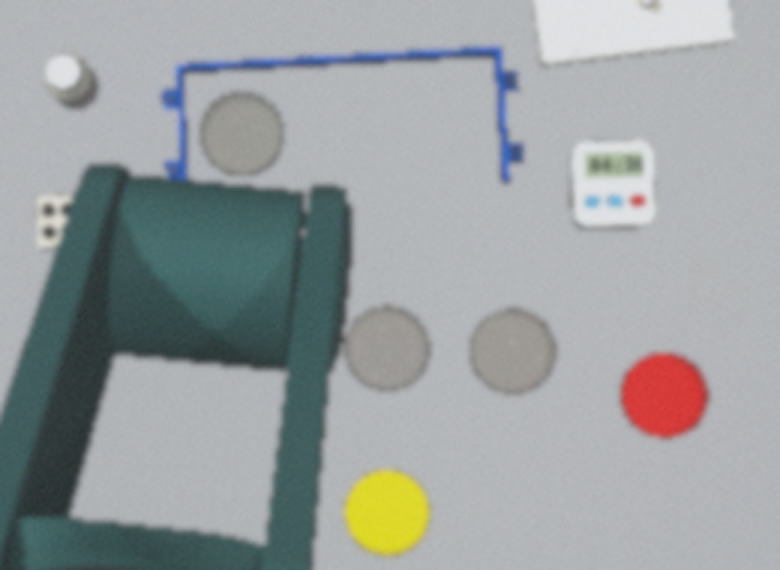

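Dish_1 lies well inside the bay (crop (242,133)). The other dishes, the look-alikes and the bystanders are unmoved. Dish_2 is next.

Request:
send_rows --pt "0.83 -1 0 0 0 0" --pt "0.83 -1 0 0 0 0" --pt "0.83 -1 0 0 0 0" --pt "0.83 -1 0 0 0 0" --pt "0.83 -1 0 0 0 0" --pt "0.02 -0.07 0 0 0 0" --pt "0 0 0 0 0 0"

```text
time: 12.42
ee_pos: [0.4328, -0.0958, 0.0422]
tcp_rot: [-0.018, 1.0, -0.0, 0.0]
ft_force: [0.8, -0.6, -0.2]
grip_width: 0.0364
gripper_force: 0.0
```

Run:
```python
from h import *
where()
p,d,K,R,t=cam("top")
for o in dishes(p,K,R,t,[(241,134)],17): print(o,tobay(o[0]))
```

```text
t 12.425 tcp bay [-0.2229 -0.0255] z 0.0422 yaw err -0.0 tilt [ 0.001 -0.    -1.   ] w 0.03637952083069975
(array([0.652 , 0.0141]), array([240.2, 134.1]), np.int32(702), array([29, 29], dtype=int32)) [0.00015149 0.07644408]
```

Request:
send_rows --pt "0.15 0 0.5 0 0 0" --pt "0 0 0.7 0 0 0" --pt "0 0 0.6 0 0 0" --pt "0 0 0.18 0 0 0" --pt "-0.2 0 0 0 0 0" --pt "-0.2 0 0 0 0 0" --pt "-0.2 0 0 0 0 0" --pt "-0.2 0 0 0 0 0"

```text
time: 13.48
ee_pos: [0.4453, -0.0952, 0.003]
tcp_rot: [-0.018, 1.0, -0.0, 0.0]
ft_force: [0.4, -0.3, -0.0]
grip_width: 0.0363
gripper_force: 0.0
```

Request:
send_rows --pt "-0.2 0 0 0 0 0" --pt "-0.2 0 0 0 0 0" --pt "-0.2 0 0 0 0 0" --pt "-0.25 0.05 0 0 0 0" --pt "-0.3 0.1 0 0 0 0" --pt "-0.3 0.1 0 0 0 0" --pt "-0.3 0.1 0 0 0 0" --pt "-0.3 0.1 0 0 0 0"

```text
time: 14.48
ee_pos: [0.4858, -0.0844, 0.0027]
tcp_rot: [-0.018, 1.0, -0.0, -0.0]
ft_force: [-0.1, 0.7, -0.2]
grip_width: 0.0361
gripper_force: 0.2
```

Request:
send_rows --pt "-0.3 0.1 0 0 0 0" --pt "-0.3 0.1 0 0 0 0" --pt "-0.3 0.1 0 0 0 0" --pt "-0.3 0.1 0 0 0 0" --pt "-0.3 0.1 0 0 0 0" --pt "-0.3 0.1 0 0 0 0" --pt "-0.3 0.1 0 0 0 0" --pt "-0.3 0.1 0 0 0 0"

```text
time: 15.48
ee_pos: [0.5331, -0.0667, 0.0027]
tcp_rot: [-0.018, 1.0, -0.0, -0.0]
ft_force: [-0.6, -0.0, 1.3]
grip_width: 0.0361
gripper_force: 0.2
```

```bash
python3 -c "
from h import *
where()"
```

```text
t 15.475 tcp bay [-1.216e-01 -1.000e-04] z 0.0027 yaw err 0.0007 tilt [-0. -0. -1.] w 0.036147328032379765
```

Request:
send_rows --pt "-0.35 0 0 0 0 0" --pt "-0.35 0 0 0 0 0" --pt "-0.35 0 0 0 0 0" --pt "-0.35 0 0 0 0 0" --pt "-0.35 0 0 0 0 0" --pt "-0.35 0 0 0 0 0" --pt "-0.35 0 0 0 0 0" --pt "-0.35 0 0 0 0 0"

```text
time: 16.48
ee_pos: [0.5891, -0.0648, 0.0027]
tcp_rot: [-0.018, 1.0, -0.0, -0.0]
ft_force: [-0.8, 0.6, 0.2]
grip_width: 0.0362
gripper_force: 0.2
```

Request:
send_rows --pt "-0.35 0 0 0 0 0" --pt "-0.35 0 0 0 0 0" --pt "-0.35 0 0 0 0 0" --pt "-0.35 0 0 0 0 0" --pt "-0.2 0 0 0 0 0" --pt "-0.1 0 0 0 0 0" --pt "0 0 0 0 0 0"

```text
time: 17.35
ee_pos: [0.6227, -0.0636, 0.0027]
tcp_rot: [-0.018, 1.0, -0.0, 0.0]
ft_force: [1.1, 0.1, 0.0]
grip_width: 0.0361
gripper_force: 0.0
```

Request:
send_rows --pt "0.2 0 0 0 0 0" --pt "0.4 0 0 0 0 0" --pt "0.8 0 0 0 0 0" --pt "1 0 0 0 0 0" --pt "1 0 -0.5 0 0 0" --pt "1 0 -1 0 0 0" --pt "1 0 -0.5 0 0 0" --pt "0 0 0 0 0 0"

```text
time: 18.35
ee_pos: [0.513, -0.0673, 0.0432]
tcp_rot: [-0.018, 1.0, 0.0, -0.0]
ft_force: [0.4, 0.0, -0.2]
grip_width: 0.0361
gripper_force: 0.0
```

Request:
send_rows --pt "0.75 -1 0 0 0 0" --pt "0.75 -1 0 0 0 0" --pt "0.75 -1 0 0 0 0" --pt "0.75 -1 0 0 0 0" --pt "0.75 -1 0 0 0 0" --pt "0.75 -1 0 0 0 0" --pt "0 0 0 0 0 0"

```text
time: 19.23
ee_pos: [0.4292, -0.1919, 0.0424]
tcp_rot: [-0.017, 1.0, -0.0, 0.0]
ft_force: [-0.6, 0.5, 1.0]
grip_width: 0.0364
gripper_force: 0.0
```

Run:
```python
from h import *
where()
p,d,K,R,t=cam("top")
for o in dishes(p,K,R,t,[(241,134),(275,133),(331,207)],17): print(o,tobay(o[0]))
```

```text
t 19.225 tcp bay [-0.2299 -0.1214] z 0.0424 yaw err -0.0017 tilt [ 0. -0. -1.] w 0.03640472423509932
(array([0.652 , 0.0142]), array([240.1, 134.1]), np.int32(701), array([30, 29], dtype=int32)) [0.00015509 0.07654401]
(array([ 0.6554, -0.0619]), array([273.2, 132. ]), np.int32(702), array([29, 29], dtype=int32)) [0.00081388 0.00037095]
(array([ 0.4749, -0.1988]), array([335.3, 209.6]), np.int32(726), array([32, 33], dtype=int32)) [-0.18449651 -0.12994375]
```

Request:
send_rows --pt "0.15 0.07 0.5 0 0 0" --pt "0 0 0.7 0 0 0" --pt "0 0 0.6 0 0 0" --pt "0 0 0.19 0 0 0" --pt "-0.2 0 0 0 0 0" --pt "-0.2 0 0 0 0 0" --pt "-0.2 0 0 0 0 0" --pt "-0.2 0 0 0 0 0"

```text
time: 20.27
ee_pos: [0.4428, -0.1891, 0.0032]
tcp_rot: [-0.018, 1.0, -0.0, 0.0]
ft_force: [0.2, 1.0, 0.5]
grip_width: 0.036
gripper_force: 0.0
```

Request:
send_rows --pt "-0.2 0 0 0 0 0" --pt "-0.2 0 0 0 0 0" --pt "-0.2 0 0 0 0 0" --pt "-0.25 0.07 0 0 0 0" --pt "-0.3 0.15 0 0 0 0" --pt "-0.3 0.15 0 0 0 0" --pt "-0.3 0.15 0 0 0 0" --pt "-0.3 0.15 0 0 0 0"

```text
time: 21.28
ee_pos: [0.4831, -0.1737, 0.0029]
tcp_rot: [-0.018, 1.0, -0.0, -0.0]
ft_force: [-0.6, -1.0, -0.1]
grip_width: 0.0365
gripper_force: 0.2
```

Request:
send_rows --pt "-0.3 0.15 0 0 0 0" --pt "-0.3 0.15 0 0 0 0" --pt "-0.3 0.15 0 0 0 0" --pt "-0.3 0.15 0 0 0 0" --pt "-0.3 0.15 0 0 0 0" --pt "-0.3 0.15 0 0 0 0" --pt "-0.3 0.15 0 0 0 0" --pt "-0.3 0.15 0 0 0 0"

```text
time: 22.28
ee_pos: [0.5301, -0.148, 0.0029]
tcp_rot: [-0.018, 1.0, -0.0, -0.0]
ft_force: [-0.4, -0.3, 0.4]
grip_width: 0.0364
gripper_force: 0.2
```

```bash
python3 -c "
from h import *
where()
p,d,K,R,t=cam('top')
cv2.imwrite('pics/t3.png',cv2.resize(p[90:280,160:420,::-1],None,fx=3,fy=3,interpolation=cv2.INTER_CUBIC))"
```

```text
t 22.275 tcp bay [-0.1275 -0.0812] z 0.0029 yaw err 0.0006 tilt [-0. -0. -1.] w 0.03642735821596836
```

View pics/t3.png

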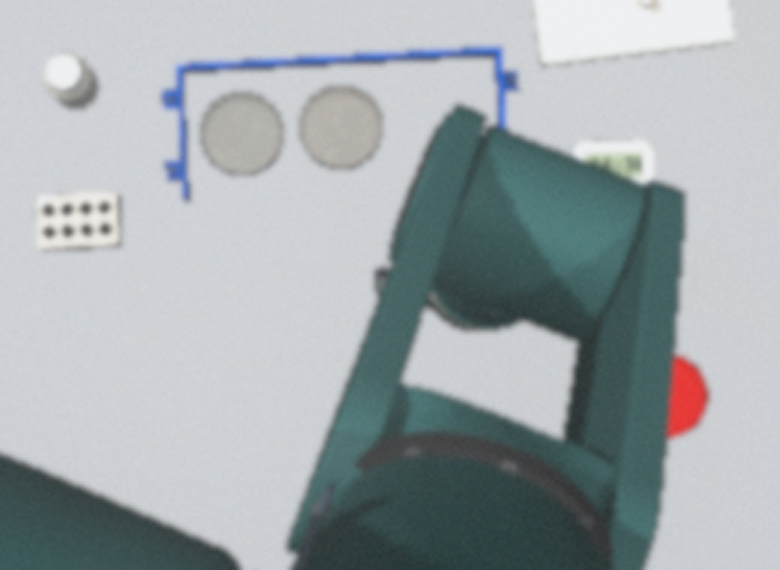

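Dishes 1 and 2 sit in the bay at crop (242,133) and (341,127). Dish_3 is hidden under the wrist but was seated between the fingers, so I'll finish that push.

Request:
send_rows --pt "-0.3 0.1 0 0 0 0" --pt "-0.3 0.1 0 0 0 0" --pt "-0.35 0 0 0 0 0" --pt "-0.35 0 0 0 0 0" --pt "-0.35 0 0 0 0 0" --pt "-0.35 0 0 0 0 0" --pt "-0.35 0 0 0 0 0" --pt "-0.35 0 0 0 0 0"

```text
time: 23.32
ee_pos: [0.584, -0.1423, 0.0029]
tcp_rot: [-0.018, 1.0, -0.0, -0.0]
ft_force: [0.1, 0.1, -1.2]
grip_width: 0.0363
gripper_force: 0.2
```

Request:
send_rows --pt "-0.35 0 0 0 0 0" --pt "-0.35 0 0 0 0 0" --pt "-0.35 0 0 0 0 0" --pt "-0.35 0 0 0 0 0" --pt "-0.35 0 0 0 0 0" --pt "-0.2 0 0 0 0 0" --pt "-0.1 0 0 0 0 0" --pt "0 0 0 0 0 0"

```text
time: 24.32
ee_pos: [0.6246, -0.1408, 0.0029]
tcp_rot: [-0.018, 1.0, -0.0, 0.0]
ft_force: [0.3, 0.4, -0.5]
grip_width: 0.0362
gripper_force: 0.0
```

Request:
send_rows --pt "0.2 0 0 0 0 0" --pt "0.4 0 0 0 0 0" --pt "0.8 0 0 0 0 0" --pt "1 0 0 0 0 0" --pt "1 0 -0.5 0 0 0" --pt "1 0 -1 0 0 0" --pt "1 0 -1 0 0 0" --pt "0 0 -1 0 0 0"

```text
time: 25.32
ee_pos: [0.5128, -0.144, 0.0731]
tcp_rot: [-0.018, 1.0, 0.001, -0.002]
ft_force: [0.2, -0.2, -0.4]
grip_width: 0.0363
gripper_force: 0.0
```

Run:
```python
from h import *
where()
p,d,K,R,t=cam("top")
for o in dishes(p,K,R,t,[(241,134),(273,132),(307,130)],17): print(o,tobay(o[0]))
cv2.imwrite('pics/t4.png',cv2.resize(p[90:280,160:420,::-1],None,fx=3,fy=3,interpolation=cv2.INTER_CUBIC))
```

```text
t 25.325 tcp bay [-0.1446 -0.0766] z 0.0731 yaw err -0.0 tilt [-0.003  0.001 -1.   ] w 0.036266428447600765
(array([0.6519, 0.014 ]), array([240.2, 134.1]), np.int32(709), array([30, 30], dtype=int32)) [4.79561407e-05 7.63477419e-02]
(array([ 0.6553, -0.0618]), array([273.2, 132. ]), np.int32(705), array([29, 30], dtype=int32)) [0.00071754 0.00047448]
(array([ 0.6525, -0.1435]), array([308.9, 132.5]), np.int32(856), array([33, 32], dtype=int32)) [-0.00502121 -0.0810718 ]
```

View pics/t4.png

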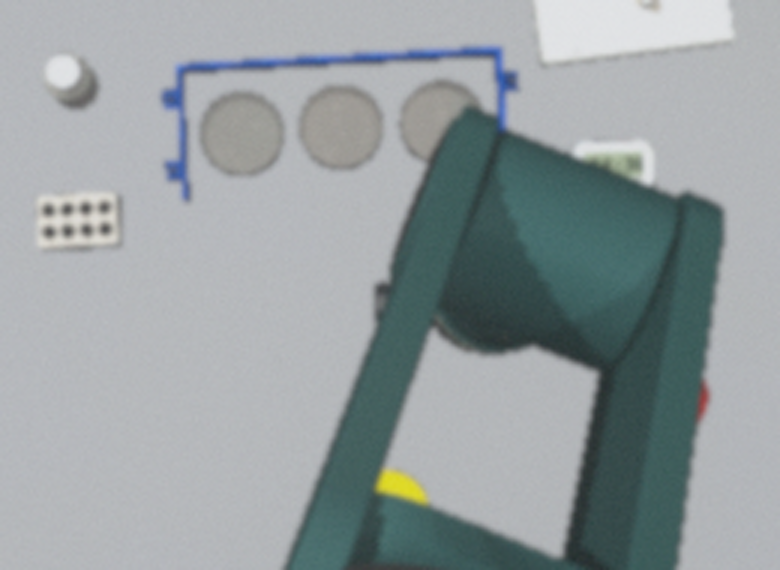

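All three are in the bay, with dish_3 at about crop (441,122) and partly hidden by the arm. I'll pull the arm back and up, then verify.

Request:
send_rows --pt "0.5 0 -1 0 0 0" --pt "0.8 0 -1 0 0 0" --pt "0.8 0.5 -1 0 0 0" --pt "0.5 1 -0.5 0 0 0" --pt "0 1 0 0 0 0" --pt "0 1 0 0 0 0" --pt "0 1 0 0 0 0" --pt "0 0 0 0 0 0"

```text
time: 26.38
ee_pos: [0.4602, -0.0549, 0.1424]
tcp_rot: [-0.019, 1.0, 0.0, -0.001]
ft_force: [-0.1, -0.1, 0.2]
grip_width: 0.0363
gripper_force: 0.0
```

Request:
send_rows --pt "0 0 0 0 0 0" --pt "0 0 0 0 0 0"

```text
time: 26.62
ee_pos: [0.4614, -0.0571, 0.1428]
tcp_rot: [-0.018, 1.0, -0.0, -0.0]
ft_force: [0.6, -0.5, -0.2]
grip_width: 0.036
gripper_force: 0.0
```

Run:
```python
from h import *
where()
p,d,K,R,t=cam("top")
for o in dishes(p,K,R,t,[(241,134),(273,132),(307,130)],17): print(o,tobay(o[0]))
cv2.imwrite('pics/t5.png',cv2.resize(p[90:280,160:420,::-1],None,fx=3,fy=3,interpolation=cv2.INTER_CUBIC))
```

```text
t 26.625 tcp bay [-0.1929  0.0121] z 0.1428 yaw err 0.0003 tilt [-0. -0. -1.] w 0.03601347541883907
(array([0.652 , 0.0141]), array([240.2, 134.1]), np.int32(701), array([29, 29], dtype=int32)) [0.00015149 0.07644408]
(array([ 0.6553, -0.0619]), array([273.2, 132. ]), np.int32(703), array([30, 30], dtype=int32)) [0.00071394 0.00037455]
(array([ 0.657 , -0.1389]), array([306.8, 130.6]), np.int32(713), array([30, 31], dtype=int32)) [-0.00035856 -0.07663675]
```

View pics/t5.png

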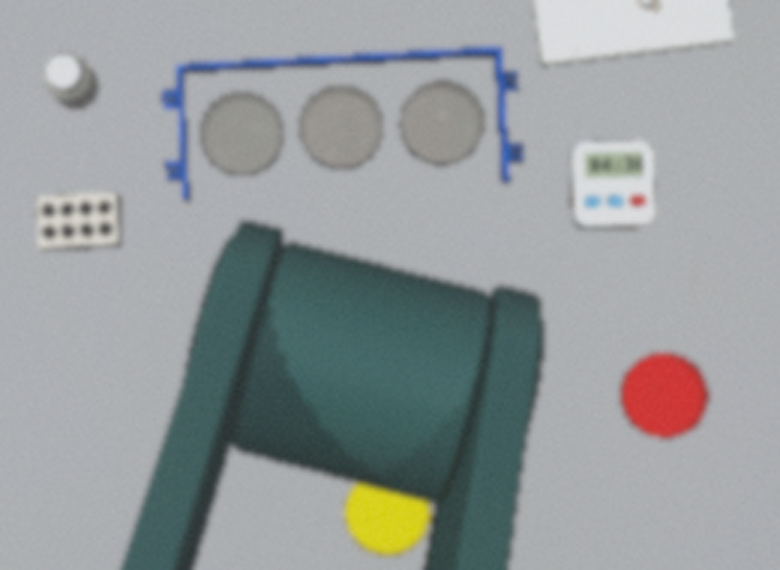

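The three dishes sit side by side inside the bay at crop (242,133), (341,127) and (442,123), each centred to about 1 mm in depth. The bottle, timer, block and look-alikes are unmoved, and the arm is clear. Handing in.

```bash
python3 -c "
from h import *
print(sign_off())"
```

```text
the job is handed in; nothing more can be done
None
```

All three dishes were slid side by side fully inside the bay, with the bottle, timer and block left where they stood, and the job was handed in at about 27 s; no verdict was returned.

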